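# Raise a freshly decorated tile out of its nest and hold it up

### The arm

A 6-joint arm with a two-finger parallel gripper is mounted at the origin on a cart in front of the work surface, level with it; the furniture and walls round the work are solid. World frame = base frame: x ahead of the robot, y to its left, z up, the work surface at z = 0. Lengths are in m, angles in rad, forces in N, time in s.
With the tool pointing down it reaches from about 0.325 to 0.775 m from the base axis. Payload 5.5 kg.
Tool frame: the origin (TCP) lies between the finger pads; the fingertips stand 8 mm ahead of it and the grasp point (between the pads) lies 11 mm behind it (tcp_to_tips is the distance from the TCP to the fingertips, in m); z points along the fingers, y is the direction in which the jaws open and shut (so a half turn about z gives the same grasp; the last joint's range is limited). The gripper opens to 88 mm and grips with 3 to 60 N. Pads are 20 mm wide; open, the fingers measure 115 mm over their backs; the gripper's body (75 mm by 178 mm) begins 61 mm behind the grasp point.
Start: joints at [-1.386, 0.091, 1.231, -0, 1.82, -0.057], TCP at [0.144, -0.583, 0.231] pointing down, gripper open.
Joint ranges: [-2.87, 2.87], [-0.86, 2.18], [0.17, 2.46], [-1.51, 4.65], [0.06, 2.69], [-2.65, 2.65]. Speed limits (rad/s): [2.57, 2.57, 3.01, 3.14, 3.14, 3.14].

### API

Orientations are given as a unit quaternion [w, x, y, z].
In Python, from bench import * gives the robot as it stands. Calls block until the motion is done:
- move_to(position, orientation): joint-space move of the TCP to a pose.
- move_l(position, speed=0.15, orientation=None): straight line of the TCP; orientation=None keeps the orientation; speed is the mean speed in m/s.
- movej(angles): joint-space move.
- gripper_open() and close(): open the fingers fully, or close them until they stop; the grip force is fixed at half the most.
- hold(seconds).
- inverse_kinematics(position, orientation): joint angles nearest the present ones, or None.
- state(): the state.
- get_image(name): name is "scene" or "top" or "wrist"; returns a dict with "frame" (400x640x3 uint8, blue, green, red), "depth" (400x640 float32, m along the optical axis (not along the pixel's ray), 0 where there is no reading), "camera_matrix" (3x3 intrinsics, pixels), "view" (4x4, takes a point from world to camera coordinates). Camera axes: x right, y up, looking along -z (the intrinsics and any distortion apply to the point x, -y, -z); pixel columns grow to the right and rows downward; lengths in m; the calibration is good to about 2 mm. A picture is of the moment at which its call begins.
A pose or a line that the arm cannot do raises IKError and nothing moves.
- job_done(): hands the job in, once; it reports no verdict.
The state is a dict: "time": time; "joint_pos": joint angles; "dq": joint speeds; "joint_torque": joint torques, N m; "ee_pos": TCP position; "ee_rot": TCP orientation; "ft_force": force on the tool from outside, world axes, zero at the start; "moment": the same for the moment, N m; "finger_gap": finger opening in m.
Only numpy, scipy, OpenCV 4.12 (cv2) and the standard library are available. Lean on these libraries where they do the work, as an engineer would, in place of code of your own. Each camera call takes 0.05 s, during which the arm holds its last target. There are 200 camera calls.

### The job

A freshly decorated tile lies in the decorating nest and has to be raised so that a workmate can take it by its edges. Turn the locking knob anticlockwise until it clicks over into its rest notch and stays there, so that the lock pin is out; then swing the nest's eccentric lever up to its highest lift point, with the lever standing upright, and finish while still holding it there, since its return spring drops the tile again when it is let go. Never touch the tile, and leave the loose things around the nest where they lie.

Things in the scene. Friction and masses are not known exactly. Their poses are not given: they have to be found in the camera images.
- tile_nest: decorating nest, fixed: aluminium frame (108 x 108 mm, top 152 mm above the table) on two cheeks and a grey base plate 120 x 136 mm; the tile lies in its square well. Origin: centre of the base's underside, on the table. +x points away from the robot (within 12 degrees), +y left. The locking knob stands 78 mm to the left of the centre, the lever runs 106 mm to the right of it.
- tile: loose square terracotta tile, 80 x 80 x 10 mm, about 0.13 kg, decorated on top, level in the nest on its lift plate with 2 mm play; its face is flush with the frame (152 mm above the table) at the start. Origin: centre of its underside, 142 mm above the table at the start and 157 mm at the highest lift point.
- knob_grip (a point): middle of the locking knob's grip, on its vertical axis, 181 mm above the table: a black bar 44 mm long, 11 mm thick, 22 mm high (170 to 192 mm above the table) on a neck 17 mm across. At knob value 0 the bar points along the nest's x. The point's x runs along the bar and turns with it. Above 158 mm nothing else stands within 20 mm of the bar.
- lock_knob (a joint): turn of the locking knob in rad, growing anticlockwise seen from above: 0 = locked (a spring pin stands in a notch of the lever's shaft, the lever cannot leave its parked place). A spring pushes back; near 0.9 a tooth snaps past a spring ball (0.15 N m), and past that the knob rests by itself at about 1.15 (stop at 1.25): pin out, lever free. Let go before 0.9 it turns back to 0.
- lever_arm: the eccentric lever: steel shaft through the nest and, 106 mm to the right of the nest's middle (nest's -y), a 10 mm steel arm with a black ball at its end. Origin: on the turning axis, above the nest's middle, 105 mm above the table; its y axis is the turning axis, level, along the nest's y.
- lever (a joint): angle of the eccentric lever in rad: 0 = parked (lying back, tile flush), growing as the ball swings up and towards the robot; 1.40 = upright, the highest lift point; beyond it the tile sinks again, down to the stop at 1.95. A return spring always pulls it towards 0: about 3 N at the ball raises it and holds it.
- rubber_kidney: black rubber kidney scraper, 22 x 40 x 8 mm, loose on the table left of the nest; leave alone. Origin: centre of its underside.
- modelling_stick: brown modelling stick, 95 x 12 x 11 mm, loose on the table right of the nest, under the lever; leave alone. Origin: centre of its underside.
- water_bowl: grey plastic bowl of slip, 130 mm across, 57 mm high, on the table to the left; leave alone. Origin: centre of its underside.
- tape_roll: roll of tape lying flat, 102 mm across, 24 mm high, at the right edge of the table; leave alone. Origin: centre of its underside.
- lever_ball (a point): centre of the black ball, 28 mm across, on the lever's arm, 95 mm from the turning axis. Parked, the arm lies away from the robot (nest's +x), 0.17 rad above level, ball 121 mm above the table; upright, the ball is 200 mm up. The ball can be pinched from its two sides, along the nest's y; it turns between the fingers as the lever swings.
There are look-alikes about, which are no part of the job. There is more than one size of the tile; the job needs the largest.

How it is judged:
On the way, in this order (a step that is already met when the one before it is completed fails the run):
1. the locking knob has clicked over into its rest notch while the lever is still parked (value of joint lock_knob above 1 rad and value of joint lever below 0.2 rad), for 0.2 s.
2. the lever is at its highest lift point and the tile is up (value of joint lever between 1.22 and 1.58 rad and z of tile in the frame of tile_nest above 0.154 m), for 0.2 s.
At the end, for the whole second after the job is handed in: Knob in its rest notch (over 1.0 rad); lever still and within 0.18 rad of upright (1.22 to 1.58 rad), held by the fingers (over 1 N on the lever); tile level, at rest within 8 mm of the nest's middle, its underside over 154 mm above the table and no part of the robot on it (all of step 2 and value of joint lock_knob above 1 rad and velocity of joint lever between -0.1 and 0.1 rad/s and contact force between the fingers and lever_arm above 1 N and horizontal distance between tile and tile_nest below 0.008 m and angle between tile's own z axis and vertical below 0.08 rad and linear speed of tile below 0.02 m/s); the arm keeps its last pose, push and grip.
It fails at once if the tile is touched by the robot (contact force between any of the arm, the fingers and tile above 0.3 N).
It fails at once if a loose thing beside the nest is pushed away (more than 3 cm) (distance of any of rubber_kidney, modelling_stick, water_bowl, tape_roll from where it was at the start of the episode above 0.03 m).
It also fails if it takes over 56 s, if anything falls off the work surface, if the arm or the gripper's body presses on something with over 40 N, if the wrist force passes 120 N, or if a joint passes its speed limit or range.

## Working session

There is one attempt and no reset: what is moved stays moved. The work goes in short steps, each a Python script; the robot and the scene stay as the last script left them, time stands still between calls to the robot, and variables do not carry over. Pictures are saved under pics/ and viewed, on a budget of 10 in all, crops included, one or two more only if the job needs it, and the job is handed in when it is done.

```bash
mkdir -p pics; ls
python3 - <<'E'
from bench import *
import cv2,numpy as np
for n in ("scene","top"):
    d=get_image(n); cv2.imwrite(f"pics/{n}0.png",d["frame"]); np.savez(f"{n}0.npz",**d)
    print(n,d["camera_matrix"],d["view"],(d["depth"]>0).mean())
print(state())
E
```

```text
pics
scene [[479.35855972   0.         309.02803981]
 [  0.         479.35855972 205.84611054]
 [  0.           0.           1.        ]] [[-0.50613192 -0.8624199   0.00789948  0.43560976]
 [ 0.65636578 -0.37923013  0.65220278 -0.38625229]
 [-0.55947694  0.33528559  0.75800338 -1.26136825]
 [ 0.          0.          0.          1.        ]] 0.9946015625
top [[458.94879492   0.         326.58129598]
 [  0.         458.94879492 202.86764583]
 [  0.           0.           1.        ]] [[ 0.02518402 -0.99946469 -0.0208828   0.18063603]
 [ 0.99706835  0.02360287  0.07278472 -0.54678562]
 [-0.07225287 -0.02265459  0.99712903 -1.27657263]
 [ 0.          0.          0.          1.        ]] 0.99601171875
{'time': 0.1, 'joint_pos': array([-1.38569639e+00,  9.17777535e-02,  1.23174630e+00, -3.57019927e-06,
        1.81983226e+00, -5.67198216e-02]), 'dq': array([-0.00036836, -0.00190241, -0.00276694,  0.00110727, -0.00140141,
       -0.00016254]), 'joint_torque': array([ 3.16976228e-03, -4.47859383e+01, -4.07568169e+01,  7.00763706e-02,
        2.84436950e-02, -1.04880562e-04]), 'ee_pos': array([ 0.14361966, -0.58229044,  0.22963426]), 'ee_rot': array([-8.79902270e-04,  9.92698968e-01,  1.20615011e-01, -5.82926682e-05]), 'ft_force': array([-0.06222948,  0.34828174,  0.02838712]), 'moment': array([-0.02934487,  0.03889782, -0.03930187]), 'finger_gap': 0.08746180233385452}
```

View pics/scene0.png

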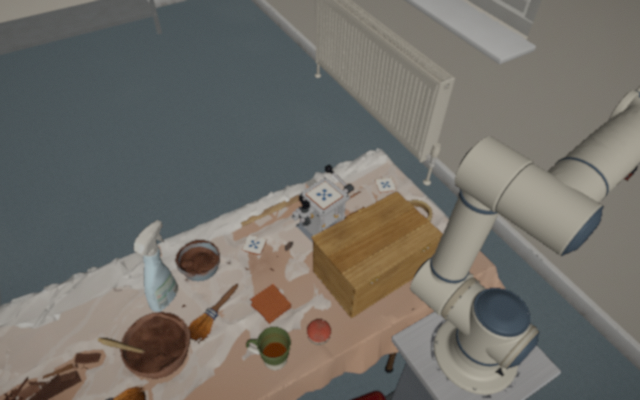

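View pics/top0.png

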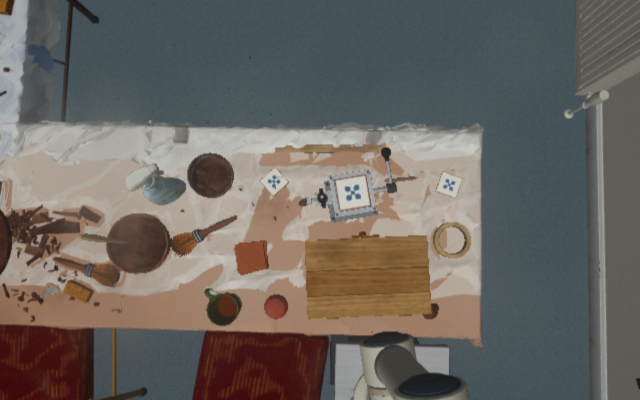

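The top view shows the nest at about (352,193), with the knob at (321,198) and dark balls at (386,153) and (391,187). Small look-alike tiles lie at (274,181) and (449,185). A wooden box at (367,277) stands between the robot and the nest. I'll enlarge the nest area and compute 3D points.

```bash
cat > h.py <<'E'
import numpy as np,cv2
def load(n): return dict(np.load(n+".npz"))
def pts(d):
    K=d["camera_matrix"];V=d["view"];z=d["depth"]
    v,u=np.mgrid[:z.shape[0],:z.shape[1]]
    c=np.stack([(u-K[0,2])/K[0,0]*z,-(v-K[1,2])/K[1,1]*z,-z,np.ones_like(z)],-1)
    return (c@np.linalg.inv(V).T)[...,:3]
def ray(d,u,v,h):
    K=d["camera_matrix"];iV=np.linalg.inv(d["view"])
    r=iV[:3,:3]@np.array([(u-K[0,2])/K[0,0],-(v-K[1,2])/K[1,1],-1]);o=iV[:3,3]
    return o+r*(h-o[2])/r[2]
def proj(d,p):
    c=d["view"]@np.r_[p,1];q=d["camera_matrix"]@np.array([c[0],-c[1],-c[2]]);return q[:2]/q[2]
E
python3 - <<'E'
from h import *
d=load("top0");P=pts(d);f=d["frame"]
np.set_printoptions(precision=3,suppress=True)
a=cv2.resize(f[138:228,285:420],None,fx=5.5,fy=5.5,interpolation=cv2.INTER_CUBIC);cv2.imwrite("pics/topc.png",a)
print("box",[P[v,u] for u,v in((312,245),(425,245),(312,310),(367,277))])
for u,v in((352,193),(386,153),(391,187),(321,198),(322,191),(308,202),(274,181),(449,185)):print(u,v,P[v,u])
R=P[138:228,285:420]
z=R[...,2]
# dark blobs
m=((f.max(2)<60)).astype(np.uint8);m[:138]=0;m[228:]=0;m[:,:285]=0;m[:,420:]=0
n,l,s,c=cv2.connectedComponentsWithStats(m)
for i in range(1,n):
    if s[i,4]>8:print(s[i],c[i],np.median(P[l==i],0),P[l==i][:,2].max())
# frame rect by height
m2=((P[...,2]>.140)&(P[...,2]<.162)).astype(np.uint8);m2[:138]=0;m2[228:]=0;m2[:,:285]=0;m2[:,420:]=0
n,l,s,c=cv2.connectedComponentsWithStats(m2)
i=1+np.argmax(s[1:,4]);q=P[l==i][:,:2].astype(np.float32);print(s[i],cv2.minAreaRect(q),np.median(P[l==i],0))
E
```

```text
box [array([0.425, 0.225, 0.163]), array([ 0.433, -0.056,  0.169]), array([0.266, 0.22 , 0.171]), array([0.35 , 0.086, 0.167])]
352 193 [0.559 0.127 0.153]
386 153 [0.668 0.04  0.134]
391 187 [0.581 0.024 0.119]
321 198 [0.542 0.204 0.193]
322 191 [0.559 0.202 0.189]
308 202 [0.534 0.238 0.156]
274 181 [0.603 0.347 0.006]
449 185 [ 0.602 -0.153  0.009]
[382 148   8  13  72] [385.681 152.986] [0.668 0.04  0.131] 0.13924015689173386
[387 183   8   4  21] [390.81  184.714] [0.586 0.024 0.117] 1.3164774432643356
[318 189   9  18  71] [322.07  197.944] [0.542 0.201 0.189] 0.1962961784371977
[ 323  169   54   48 1816] ((0.5596379041671753, 0.13584545254707336), (0.10835368186235428, 0.12677070498466492), 11.11422348022461) [0.56  0.129 0.152]
```

View pics/topc.png

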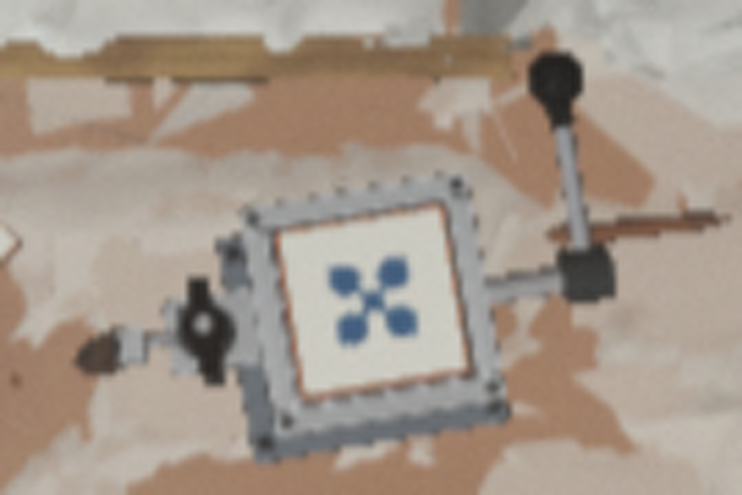

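The crop identifies each part:
- **Lever ball:** (386,153), on the steel arm.
- **Dark block at (391,187):** only the hub at z≈0.12, not a ball.
- **Knob:** (322,197), with its bar along the nest's x.
- **Tile:** the large one, at (352,193), z 0.153. The small ones at (274,181) and (449,185) lie on the table and are look-alikes.

Next I'll refine the pose and cross-check it in the scene view.

```bash
cat > m.py <<'E'
from h import *
np.set_printoptions(precision=4,suppress=True)
for n,(u0,u1,v0,v1) in {"top0":(325,380,168,222),"scene0":(300,350,178,214)}.items():
    d=load(n);P=pts(d);f=d["frame"]
    hsv=cv2.cvtColor(f,cv2.COLOR_BGR2HSV)
    m=((np.abs(P[...,2]-.152)<.008)).astype(np.uint8)
    roi=np.zeros_like(m);roi[v0:v1,u0:u1]=1;m&=roi
    m=cv2.morphologyEx(m,cv2.MORPH_OPEN,np.ones((9,9)) if n=="top0" else np.ones((5,5)))
    c=max(cv2.findContours(m,cv2.RETR_EXTERNAL,cv2.CHAIN_APPROX_NONE)[0],key=cv2.contourArea)[:,0]
    q=np.array([ray(d,u,v,.152)[:2] for u,v in c],np.float32);print(n,"frame",cv2.minAreaRect(q))
    b=((hsv[...,0]>95)&(hsv[...,0]<125)&(hsv[...,1]>90)).astype(np.uint8)&roi
    b&=(hsv[...,2]>60).astype(np.uint8)
    v,u=np.nonzero(b);print(" blue centre",len(u),ray(d,u.mean(),v.mean(),.152))
    w=((hsv[...,1]<45)&(hsv[...,2]>(185))).astype(np.uint8)&roi
    c=max(cv2.findContours(w,cv2.RETR_EXTERNAL,cv2.CHAIN_APPROX_NONE)[0],key=cv2.contourArea)[:,0]
    q=np.array([ray(d,u,v,.152)[:2] for u,v in c],np.float32);print(" white",cv2.minAreaRect(q))
d=load("top0");s=load("scene0")
print("ball",ray(d,385.7,152.2,.121),"knob",ray(d,322.0,197.4,.192))
g=cv2.cvtColor(s["frame"],cv2.COLOR_BGR2GRAY)
m=((s["frame"].max(2)<60)).astype(np.uint8);m[:155]=0;m[245:]=0;m[:,:285]=0;m[:,365:]=0
n,l,st,c=cv2.connectedComponentsWithStats(m)
for i in range(1,n):
    if st[i,4]>8:print(st[i],c[i],"at.121",ray(s,*c[i],.121),"at.19",ray(s,*c[i],.187))
cv2.imwrite("pics/scenec.png",cv2.resize(s["frame"][155:255,280:380],None,fx=6,fy=6,interpolation=cv2.INTER_CUBIC))
E
python3 m.py
```

```text
top0 frame ((0.5596141815185547, 0.1256662756204605), (0.0767301544547081, 0.0788489282131195), 1.3487788438796997)
 blue centre 54 [0.5613 0.1263 0.152 ]
 white ((0.5612564086914062, 0.1263590157032013), (0.07376500964164734, 0.07437300682067871), 10.48984432220459)
scene0 frame ((0.5576883554458618, 0.12619853019714355), (0.11373994499444962, 0.11231057345867157), 10.8479642868042)
 blue centre 0 [nan nan nan]m.py:13: RuntimeWarning: Mean of empty slice.
  v,u=np.nonzero(b);print(" blue centre",len(u),ray(d,u.mean(),v.mean(),.152))
  ret = ret.dtype.type(ret / rcount)
Traceback (most recent call last):
  File "m.py", line 15, in <module>
    c=max(cv2.findContours(w,cv2.RETR_EXTERNAL,cv2.CHAIN_APPROX_NONE)[0],key=cv2.contourArea)[:,0]
      ~~~^^^^^^^^^^^^^^^^^^^^^^^^^^^^^^^^^^^^^^^^^^^^^^^^^^^^^^^^^^^^^^^^^^^^^^^^^^^^^^^^^^^^
ValueError: max() iterable argument is empty
```

```bash
sed -i 's/"scene0":(300,350,178,214)}/}/;s/,}/}/' m.py; python3 m.py
```

```text
top0 frame ((0.5596141815185547, 0.1256662756204605), (0.0767301544547081, 0.0788489282131195), 1.3487788438796997)
 blue centre 54 [0.5613 0.1263 0.152 ]
 white ((0.5612564086914062, 0.1263590157032013), (0.07376500964164734, 0.07437300682067871), 10.48984432220459)
ball [0.6721 0.0398 0.121 ] knob [0.5431 0.2017 0.192 ]
[325 165   7   8  44] [328.1818 168.3182] at.121 [0.674  0.0396 0.121 ] at.19 [0.6189 0.0769 0.187 ]
[299 196  10  15  82] [303.7805 203.9756] at.121 [0.5823 0.1827 0.121 ] at.19 [0.5327 0.2113 0.187 ]
[304 219   5   6  17] [306.2353 221.7059] at.121 [0.5198 0.2105 0.121 ] at.19 [0.474  0.2374 0.187 ]
```

View pics/scenec.png

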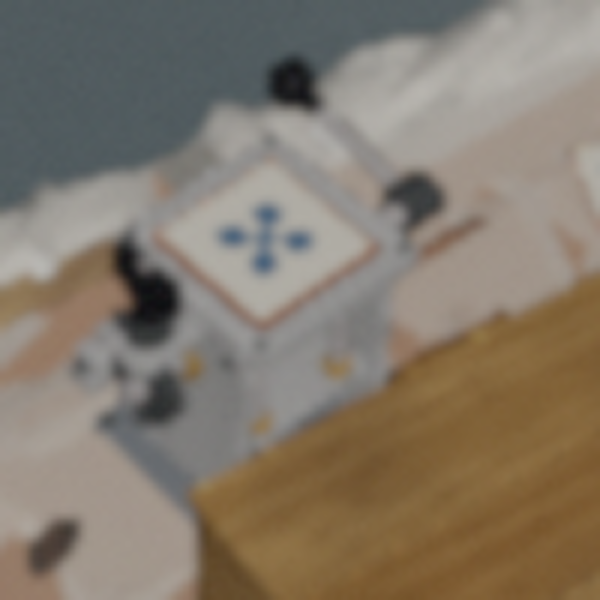

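Both views agree: ball (0.672, 0.0395, 0.121), nest centre (0.5605, 0.1263), yaw 10.5°, and knob about (0.5445, 0.202). In the scene crop the kidney is at (50,545), the knob at (150,290), the ball at (292,80) and the hub at (413,195). I'll move to hover over the knob.

```bash
cat >> h.py <<'E'
YAW=.183; C=np.array([.5605,.1263])
def nest(x,y,z):
    c,s=np.cos(YAW),np.sin(YAW);return [C[0]+c*x-s*y,C[1]+s*x+c*y,z]
def Q(a): return [0,np.cos(a/2),np.sin(a/2),0]
KN=np.array([.5445,.2022])
E
python3 - <<'E'
from bench import *
from h import *
np.set_printoptions(precision=4,suppress=True)
s=state();move_l([*s["ee_pos"][:2],.33],.2)
move_to([*KN,.30],Q(YAW))
s=state();print(s["time"],s["ee_pos"],s["joint_pos"],s["ft_force"])
d=get_image("wrist");np.savez("w1.npz",**d)
cv2.imwrite("pics/w1.png",d["frame"])
print(proj(d,[*KN,.192]),d["camera_matrix"][0,0])
P=pts(d);m=(P[...,2]>.183)&(P[...,2]<.2)&(np.hypot(*(P[...,:2]-KN).transpose(2,0,1))<.04)
print(m.sum());q=P[m][:,:2].astype(np.float32);print(cv2.minAreaRect(q),np.median(P[m],0))
E
```

```text
3.8417 [0.5448 0.2015 0.3   ] [ 0.2958  0.0652  1.1344 -0.0002  1.9421  1.6847] [-0.1679  0.2214  0.3699]
[318.1769 203.9792] 297.75696507767736
546
((0.5464438796043396, 0.2032662034034729), (0.043267540633678436, 0.010417663492262363), 10.562600135803223) [0.5481 0.2035 0.1917]
```

View pics/w1.png

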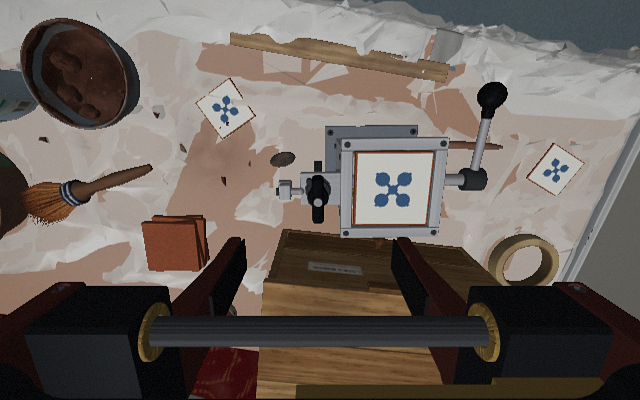

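The wrist view shows the knob bar at (318,190), with depth giving centre (0.5464, 0.2033), 43 x 10 mm at 10.6°. That matches the nest-derived prediction. The tile sits at (393,189) and the ball at (492,97). Now grip and turn the knob.

```bash
sed -i 's/^KN=.*/KN=np.array([.5464,.2033])/' h.py
python3 - <<'E'
from bench import *
from h import *
np.set_printoptions(precision=4,suppress=True)
def p(t):
    s=state();print(t,round(s["time"],2),s["ee_pos"],s["ft_force"],s["moment"],round(s["finger_gap"],4))
move_l([*KN,.215],.12,Q(YAW));move_l([*KN,.1735],.06);p("down")
close();p("closed")
if not .008<state()["finger_gap"]<.014: raise SystemExit
for a in (.3,.6,.9,1.05,1.2):
    move_l([*KN,.1735],.05,Q(YAW+a));p(a)
hold(.3);p("held")
E
```

```text
down 5.59 [0.5465 0.2033 0.1738] [-0.5367  0.0528  1.3761] [ 0.0324 -0.0151  0.0075] 0.088
closed 6.71 [0.5465 0.2028 0.1735] [-0.4723 -2.2666 -0.269 ] [-0.4774 -0.0425  0.0081] 0.0161
```

The 16 mm gap means the fingertips are pinching the 17 mm neck below the bar. I'll open, raise so the tips sit above 170 mm, and re-grip.

```bash
cat > k.py <<'E'
from bench import *
from h import *
np.set_printoptions(precision=4,suppress=True)
def p(t):
    s=state();print(t,round(s["time"],2),s["ee_pos"],s["ft_force"],s["moment"],round(s["finger_gap"],4))
E
python3 - <<'E'
from k import *
gripper_open();move_l([*KN,.1815],.05);p("up")
close();p("closed")
if not .008<state()["finger_gap"]<.014: raise SystemExit
for a in (.3,.6,.9,1.05,1.2):
    move_l([*KN,.1815],.05,Q(YAW+a));p(a)
hold(.3);p("held")
E
```

```text
up 8.2 [0.5467 0.2034 0.1824] [ 0.6705 -0.3182  0.817 ] [-0.0299  0.0109  0.0171] 0.0881
closed 9.36 [0.5465 0.2029 0.1815] [ 0.1229 -1.9745  0.0686] [-0.408  -0.03    0.3113] 0.0108
0.3 9.81 [0.5465 0.203  0.1816] [ 0.0229 -2.4771 -0.8153] [-0.4768 -0.0219 -0.0247] 0.0108
0.6 10.26 [0.5464 0.203  0.1815] [ 1.1665 -2.9027  0.5905] [-0.5892 -0.0122 -0.141 ] 0.0107
0.9 10.71 [0.5463 0.2031 0.1815] [-1.0208 -3.7703  1.0474] [-0.7236  0.1835  0.0148] 0.0107
1.05 11.01 [0.5462 0.2032 0.1815] [-2.7576 -3.7015  0.6266] [-0.7826  0.2679  0.0766] 0.0108
1.2 11.31 [0.5462 0.2032 0.1815] [-2.0406 -3.6017  1.1453] [-0.81    0.4161 -0.037 ] 0.0107
held 11.61 [0.5462 0.2032 0.1815] [-2.9038 -4.5365  2.1785] [-0.824   0.5411 -0.0221] 0.0107
```

Run:
```python
from k import *
gripper_open();p("open");move_l([*KN,.30],.12);
move_to([*KN,.30],Q(YAW))
d=get_image("wrist");cv2.imwrite("pics/w2.png",d["frame"])
P=pts(d);m=(P[...,2]>.183)&(P[...,2]<.2)&(np.hypot(*(P[...,:2]-KN).transpose(2,0,1))<.04)
q=P[m][:,:2].astype(np.float32);_,_,vt=np.linalg.svd(q-q.mean(0),full_matrices=False)
print(cv2.minAreaRect(q),"axis",np.arctan2(vt[0,1],vt[0,0])%np.pi-YAW)
b=nest(.0936,-.106,.121);print("pred ball",b)
m=(P[...,2]>.12)&(P[...,2]<.145)&(np.hypot(P[...,0]-b[0],P[...,1]-b[1])<.018)
print(m.sum(),P[m].mean(0),P[m].max(0),P[m].min(0));p("")
```

```text
open 12.85 [0.5464 0.2033 0.1815] [ 0.1356  0.6124 -0.1367] [-0.0541 -0.0607  0.0132] 0.0878
((0.5461692214012146, 0.20317547023296356), (0.043833956122398376, 0.011537181213498116), 76.34199523925781) axis 1.1531516
pred ball [np.float64(0.671826995032613), np.float64(0.039103324736498454), 0.121]
708 [0.6709 0.0442 0.1292] [0.6866 0.0552 0.1363] [0.6539 0.0291 0.12  ]
 15.14 [0.5463 0.2033 0.2997] [ 0.1219  0.7986 -0.1314] [ 0.002  -0.0412  0.0203] 0.0883
```

View pics/w2.png

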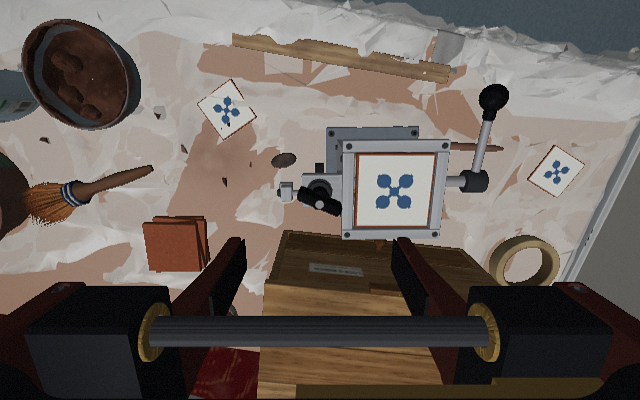

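The knob rests at 1.153 rad after release: its bar is turned at (320,200), and the lever is still parked with the ball at (493,100). Now pinch the ball and swing the lever up its arc.

```bash
cat >> k.py <<'E'
def tcp(th):
    return nest(.095*np.cos(th+.17),-.106,.105+.095*np.sin(th+.17)-.011)
E
python3 - <<'E'
from k import *
b=tcp(0)
print([inverse_kinematics(tcp(t),Q(YAW)) is not None for t in (0,.35,.7,1.05,1.4)])
move_to([b[0],b[1],.28],Q(YAW));move_l([b[0],b[1],.19],.15);move_l(b,.07);p("down")
close();p("closed")
if not .022<state()["finger_gap"]<.031: raise SystemExit
for t in np.arange(.1,1.401,.1):
    move_l(tcp(t),.06)
    if round(t*10)%3==2:p(round(t,2))
hold(.3);p("held")
for n in("top","scene"):
    d=get_image(n);np.savez(n+"9.npz",**d)
    f=d["frame"];u,v=proj(d,nest(0,-.05,.16)).astype(int)
    cv2.imwrite(f"pics/{n}9.png",cv2.resize(f[max(v-50,0):v+50,u-60:u+60],None,fx=6,fy=6,interpolation=cv2.INTER_CUBIC))
    P=pts(d);m=np.hypot(P[...,0]-C[0],P[...,1]-C[1])<.03;m&=(P[...,2]<.185)&(P[...,2]>.13);print(n,m.sum(),np.median(P[m],0) if m.any() else 0)
E
```

```text
[True, True, True, True, True]
down 18.02 [0.6722 0.0391 0.1109] [0.0078 0.271  0.1827] [ 0.0203 -0.0036  0.0587] 0.088
closed 19.0 [0.6717 0.0397 0.11  ] [-0.4214  2.9327 -0.1851] [0.4119 0.0868 0.0267] 0.0263
0.2 19.62 [0.6663 0.0386 0.1278] [-1.3635  4.3071 -3.9787] [0.8605 0.1853 0.0547] 0.0264
0.5 20.54 [0.6524 0.0359 0.1525] [-1.2092  4.1246 -5.0797] [0.801  0.1641 0.0046] 0.0266
0.8 21.47 [0.6323 0.032  0.1721] [-0.5689  4.3614 -5.4553] [0.9201 0.1184 0.013 ] 0.0265
1.1 22.39 [0.6075 0.0272 0.1842] [-0.3207  3.9828 -6.7396] [0.76   0.0646 0.2367] 0.0246
1.4 23.32 [0.5796 0.022  0.1892] [-0.0423  1.0668  0.7263] [ 0.0481 -0.044  -0.0205] 0.0002
held 23.62 [0.5799 0.0221 0.1889] [ 0.3204 -0.3585  0.0311] [0.0022 0.0704 0.0321] 0.0004
top 427 [0.5597 0.1268 0.1521]
scene 238 [0.5598 0.1262 0.1536]
```

The ball slipped out between 1.1 and 1.4 rad (gap is now 0) and the lever sprang back. The forces show about 4–6 N radial pull-out, meaning the ball was creeping towards the tips. I'll check the scene before retrying with a deeper grip.

Run:
```python
from k import *
s=state()["ee_pos"];move_l([s[0],s[1],.28],.2);gripper_open()
move_to([*nest(.03,-.106,.28)],Q(YAW))
d=get_image("wrist");np.savez("w3.npz",**d);cv2.imwrite("pics/w3.png",d["frame"]);p("")
P=pts(d);b=nest(.0936,-.106,0)
m=(P[...,2]>.108)&(P[...,2]<.15)&(np.hypot(P[...,0]-b[0],P[...,1]-b[1])<.022)
q=P[m];t=q[q[:,2]>.128];print(m.sum(),b,t.mean(0),q.max(0),q.min(0))
m=(P[...,2]>.183)&(P[...,2]<.2)&(np.hypot(*(P[...,:2]-KN).transpose(2,0,1))<.03);print(cv2.minAreaRect(P[m][:,:2].astype(np.float32)))
```

```text
26.0 [0.6092 0.0275 0.2793] [ 0.5756  0.1395 -0.1295] [-0.0138 -0.0031  0.0241] 0.0878
721 [np.float64(0.671826995032613), np.float64(0.039103324736498454), 0] [0.6734 0.0406 0.1321] [0.6869 0.0542 0.1374] [0.6503 0.0269 0.1188]
((0.5466269254684448, 0.20239421725273132), (0.04382085055112839, 0.01169030275195837), 77.03067016601562)
```

View pics/w3.png

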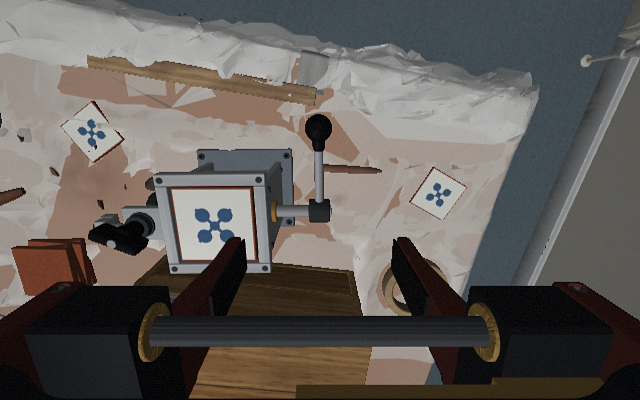

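The lever is parked again with its ball at (318,130), at about (0.6725, 0.040). The knob is still turned at (125,235), and the stick at (350,168), the tape, the kidney and the bowl are undisturbed. I'll retry 8 mm deeper, with a 1 mm y correction and radial force compensation.

```bash
cat > lift.py <<'E'
from k import *
DEEP=.008
def tcp2(th,dr): 
    r=.095+dr;a=th+.17
    return nest(r*np.cos(a),-.105,.105+r*np.sin(a)-.011-DEEP)
b=tcp2(0,0);b2=[*b[:2],.19]
move_to(b2,Q(YAW));move_l(b,.1);p("down")
close();p("closed")
assert .022<state()["finger_gap"]<.031
dr=0
for t in np.arange(.1,1.41,.1):
    move_l(tcp2(t,dr),.07)
    s=state();F=s["ft_force"];a=t+.17
    fx=F[0]*np.cos(YAW)+F[1]*np.sin(YAW)
    fr=fx*np.cos(a)+F[2]*np.sin(a);ft=-fx*np.sin(a)+F[2]*np.cos(a)
    dr=np.clip(dr+.0003*fr,-.006,.003)
    print(round(t,1),"gap %.4f fr %.1f ft %.1f fy %.1f dr %.4f"%(s["finger_gap"],fr,ft,F[1],dr))
    if s["finger_gap"]<.024: print("stop");break
hold(.2);p("end")
E
python3 lift.py
```

```text
down 27.55 [0.6722 0.0401 0.1032] [-0.6255  0.2535  0.2627] [0.0392 0.0068 0.0006] 0.0878
closed 28.52 [0.6717 0.0398 0.102 ] [ 1.0615 -1.335   0.4176] [-0.2382 -0.0726  0.0335] 0.0266
0.1 gap 0.0261 fr 0.7 ft -3.3 fy -2.7 dr 0.0002
0.2 gap 0.0269 fr -2.5 ft -3.1 fy -2.7 dr -0.0005
0.3 gap 0.0266 fr -2.7 ft -2.4 fy -4.3 dr -0.0014
0.4 gap 0.0268 fr -1.8 ft -2.6 fy -4.8 dr -0.0019
0.5 gap 0.0266 fr -1.5 ft -3.8 fy -4.8 dr -0.0024
0.6 gap 0.0265 fr -2.4 ft -3.6 fy -4.3 dr -0.0031
0.7 gap 0.0266 fr -1.0 ft -3.7 fy -5.2 dr -0.0034
0.8 gap 0.0263 fr -1.3 ft -3.4 fy -4.2 dr -0.0038
0.9 gap 0.0252 fr -2.1 ft -2.7 fy -5.8 dr -0.0044
1.0 gap 0.0205 fr -5.6 ft -2.2 fy -3.7 dr -0.0060
stop
end 31.56 [0.6146 0.0306 0.1698] [0.3835 0.7889 0.0566] [-0.0079 -0.0196 -0.0211] 0.0014
```

Deeper grip slipped too, and earlier, so the ball creeps out sideways at about 3 N. I'll switch to a positive hold: closed fingers entered from the right, slanting under the steel arm, lifting it and pushing it upright without relying on friction. First a reachability check.

```bash
cat > hook.py <<'E'
from k import *
from scipy.spatial.transform import Rotation as Ro
nx=np.array([np.cos(YAW),np.sin(YAW),0]);ny=np.array([-np.sin(YAW),np.cos(YAW),0]);Z=np.array([0,0,1.])
def ori(tau,sg):
    z=np.cos(tau)*ny-np.sin(tau)*Z;y=sg*nx;x=np.cross(y,z)
    q=Ro.from_matrix(np.c_[x,y,z]).as_quat();return [q[3],*q[:3]],z
def pos(th,rho,d,z,adv=.008,back=0):
    a=th+.17;c=np.array(nest(rho*np.cos(a)+d*np.sin(a),-.106,.105+rho*np.sin(a)-d*np.cos(a)))
    return c+z*(adv-back)
E
python3 - <<'E'
from hook import *
np.set_printoptions(precision=2,suppress=True)
print(state()["time"],state()["joint_pos"])
for tau in np.radians((25,35,45,55)):
  for sg in (1,-1):
    q,z=ori(tau,sg)
    L=[pos(0,.062,.028,z,back=.1)+[0,0,.08],pos(0,.062,.028,z,back=.1)]+[pos(t,.062,.02,z) for t in (0,.7,1.4)]
    js=[inverse_kinematics(x,q) for x in L]
    print(round(np.degrees(tau)),sg,[None if j is None else np.round(j,2).tolist() for j in js])
E
```

```text
31.5583 [-0.01  0.13  1.3   0.    1.71  1.38]
25 1 [[-0.5, 0.69, 0.87, 1.03, 2.18, -0.32], [-0.5, 0.75, 0.94, 0.97, 2.12, -0.44], [-0.41, 0.64, 1.16, 0.96, 1.98, -0.49], [-0.41, 0.58, 1.16, 0.98, 2.02, -0.44], [-0.44, 0.48, 1.25, 0.98, 2.05, -0.44]]
25 -1 [None, None, None, None, None]
35 1 [[-0.46, 0.6, 0.88, 0.89, 2.14, -0.33], [-0.46, 0.64, 0.98, 0.83, 2.06, -0.44], [-0.37, 0.55, 1.18, 0.83, 1.91, -0.48], [-0.38, 0.5, 1.18, 0.84, 1.96, -0.43], [-0.41, 0.4, 1.26, 0.84, 1.99, -0.44]]
35 -1 [None, None, None, None, None]
45 1 [[-0.41, 0.51, 0.9, 0.74, 2.1, -0.33], [-0.41, 0.53, 1.02, 0.7, 1.99, -0.43], [-0.33, 0.47, 1.21, 0.69, 1.84, -0.45], [-0.33, 0.42, 1.2, 0.7, 1.89, -0.41], [-0.36, 0.32, 1.27, 0.7, 1.93, -0.42]]
45 -1 [None, None, None, None, None]
55 1 [[-0.34, 0.43, 0.93, 0.59, 2.05, -0.32], [-0.34, 0.43, 1.06, 0.56, 1.93, -0.4], [-0.27, 0.39, 1.24, 0.55, 1.77, -0.42], [-0.28, 0.35, 1.22, 0.56, 1.83, -0.38], [-0.3, 0.25, 1.29, 0.56, 1.87, -0.39]]
55 -1 [None, None, None, None, None]
```

```bash
cat > go.py <<'E'
from hook import *
np.set_printoptions(precision=4,suppress=True)
q,z=ori(np.radians(40),1);A=.014
def rep(t):
    F=state()["ft_force"];print(t,"t %.1f"%state()["time"],"fx %.1f fy %.1f fz %.1f"%(F@nx,F@ny,F[2]))
E
python3 - <<'E'
from go import *
s=state()["ee_pos"];move_l([s[0],s[1],.27],.25);close()
move_to(pos(0,.062,.030,z,A,.1)+[0,0,.07],q)
move_l(pos(0,.062,.030,z,A,.1),.15);rep("pre")
move_l(pos(0,.062,.030,z,A),.12);rep("in")
F=state()["ft_force"]
if np.linalg.norm(F)>6: raise SystemExit("contact")
for t in (.0,.2,.4,.6,.8,1.0,1.2,1.4):
    move_l(pos(t,.062,.020,z,A),.08);rep(t)
hold(.2);rep("end")
for n in("top","scene","wrist"):
    d=get_image(n);np.savez(n+"8.npz",**d);f=d["frame"]
    if n=="wrist": o=f
    else:
        u,v=proj(d,nest(0,-.05,.16)).astype(int);o=cv2.resize(f[max(v-50,0):v+50,u-60:u+60],None,fx=6,fy=6,interpolation=cv2.INTER_CUBIC)
    cv2.imwrite(f"pics/{n}8.png",o)
    P=pts(d);m=np.hypot(P[...,0]-C[0],P[...,1]-C[1])<.025;m&=(P[...,2]<.185)&(P[...,2]>.13);print(n,m.sum(),np.median(P[m],0) if m.any() else 0)
E
```

```text
pre t 34.5 fx 1.4 fy -0.4 fz 0.7
in t 35.5 fx 0.4 fy 0.1 fz -1.0
0.0 t 35.7 fx 1.7 fy -2.2 fz -4.0
0.2 t 36.0 fx 0.3 fy -5.9 fz -4.7
0.4 t 36.4 fx 2.6 fy -6.1 fz -3.1
0.6 t 36.7 fx 3.2 fy -4.4 fz -2.0
0.8 t 37.0 fx 3.1 fy -2.7 fz -0.8
1.0 t 37.3 fx 2.5 fy -2.6 fz 0.1
1.2 t 37.6 fx 3.1 fy -1.8 fz -1.1
1.4 t 38.0 fx 2.6 fy -0.9 fz -0.0
end t 38.1 fx 2.8 fy 0.1 fz -0.8
top 311 [0.5606 0.1269 0.1671]
scene 164 [0.5611 0.127  0.1685]
wrist 2686 [0.5609 0.1247 0.1674]
```

The tile face is at 0.167 m in three views, so its underside is at 0.157, the full lift. The push is a steady ~2.8 N. I'll check the lever angle.

View pics/scene8.png

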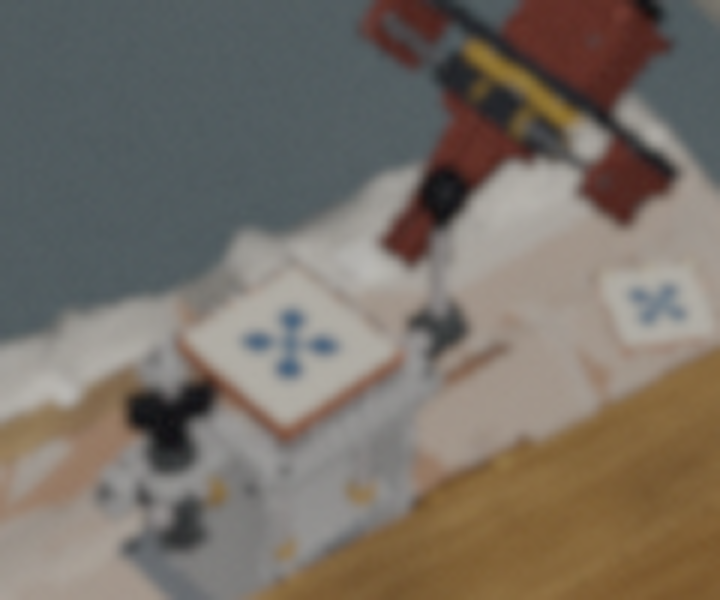

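Run:
```python
from hook import *
np.set_printoptions(precision=4,suppress=True)
# ball: dark points near expected upright place in every view; nest-frame x of ball, hub
for n in("top8","scene8","wrist8"):
    d=load(n);P=pts(d);D=P[...,:2]-C
    X=D@nx[:2];Y=D@ny[:2];dark=d["frame"].max(2)<75
    m=dark&(np.abs(Y+.106)<.016)&(P[...,2]>.182)&(P[...,2]<.222)&(np.abs(X)<.035)
    if m.sum()>3: print(n,m.sum(),"x",X[m].min(),np.median(X[m]),X[m].max(),"z max",P[...,2][m].max())
    k=(P[...,2]>.183)&(P[...,2]<.2)&(np.hypot(*(P[...,:2]-KN).transpose(2,0,1))<.03)
    if k.sum()>15: print(" knob",cv2.minAreaRect(P[k][:,:2].astype(np.float32)))
    print(" proj ball",proj(d,nest(0,-.106,.2)))
```

```text
top8 104 x -0.006029555931195435 0.007101065528811869 0.022342598060092884 z max 0.21530722277947967
 knob ((0.5445244312286377, 0.20326153934001923), (0.043600160628557205, 0.014505370520055294), 77.62020111083984)
 proj ball [395.8631 183.8534]
scene8 63 x -0.009674588324741442 0.0011294709705591236 0.016952565543422442 z max 0.216596935591454
 knob ((0.5455737709999084, 0.20230290293693542), (0.04416164755821228, 0.017695121467113495), 74.97516632080078)
 proj ball [350.9267 166.7471]
wrist8 3661 x -0.007412862487649077 0.00863019437947897 0.03276165086577102 z max 0.21527871988392294
 knob ((0.5464339852333069, 0.20147159695625305), (0.04387823864817619, 0.01103122252970934), 76.92922973632812)
 proj ball [272.1839 247.9677]
```

View pics/wrist8.png

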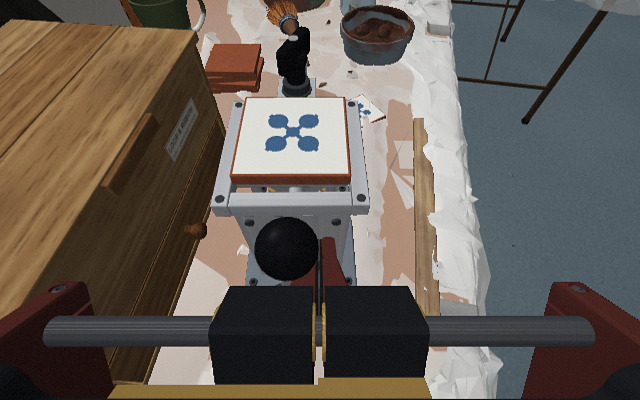

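The wrist view shows the ball at (286,249) against (272,248) for exactly upright, so it is about +6 mm, or lever ≈1.34 rad. The closed fingers sit behind it on the arm side, the tile is raised at (292,132) and clear, and the knob is at about 1.15 rad. I'll nudge about 0.06 rad to centre it, recheck and hand in.

Run:
```python
from go import *
move_l(pos(1.46,.062,.020,z,A),.03);hold(.5);rep("nudged")
d=get_image("wrist");P=pts(d);f=d["frame"]
D=P[...,:2]-C;X=D@nx[:2];Y=D@ny[:2]
m=(f.max(2)<75)&(np.abs(Y+.106)<.016)&(P[...,2]>.182)&(P[...,2]<.222)&(np.abs(X)<.035)
print("ball left edge x",X[m].min(),"-> centre",X[m].min()+.014)
m=(np.hypot(D[...,0],D[...,1])<.025)&(P[...,2]<.185)&(P[...,2]>.13);print("tile top",np.median(P[m],0))
k=(P[...,2]>.183)&(P[...,2]<.2)&(np.hypot(*(P[...,:2]-KN).transpose(2,0,1))<.03);print(cv2.minAreaRect(P[k][:,:2].astype(np.float32)))
print(np.abs(state()["dq"]).max())
job_done();print("done",state()["time"])
```

```text
nudged t 39.1 fx 2.2 fy -0.3 fz -3.9
ball left edge x -0.012549206019346334 -> centre 0.0014507939806536665
tile top [0.5608 0.1246 0.1674]
((0.5464774370193481, 0.20147483050823212), (0.04397404193878174, 0.011193199083209038), 76.43338775634766)
0.0014527719195562027
the job is handed in; nothing more can be done
the job is handed in; nothing more can be done
```

The job is handed in at about 39 s, with the locking knob in its rest notch and the fingers still holding the lever upright with the tile raised.

**What I did**
- **Knob:** My first grip landed on the neck below the bar (16 mm gap), so I opened, raised and re-gripped. I then turned it anticlockwise and let go, and it stayed at about 1.15 rad while the lever was still parked.
- **Lever:** Pinching the ball failed twice. It slipped out of the pads near 1.0 to 1.2 rad and the lever sprang back to its parked place. I then brought the closed fingers in from the right under the steel arm, swung it up and held it against its spring.

**Last checks**
- **Ball:** about 1.5 mm from exactly upright, which puts the lever at about 1.38 rad.
- **Tile:** its face is 167 mm above the table, so its underside is at about 157 mm.
- **Tile position:** measured within about 2 mm of the nest's centre.
- **Knob:** bar angle still about 1.15 rad.
- **Push on the lever:** 2 to 4 N at the wrist, with the robot's joints still.

**Unsure points**
- **Lever short at first:** before a final small nudge, the lever stood at about 1.34 rad against my commanded 1.40.
- **Vertical force:** it went from about -0.8 N to -3.9 N after that nudge.
- **Loose things:** the kidney, stick, tape and bowl looked undisturbed by eye. I took no measurement of their positions.

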